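Unbolt the clean-out hatch of the dust extractor

TASK

Unbolt the clean-out hatch on top of the dust extractor: press the red spring catch down with one fingertip and keep it held down while the other fingertip pushes the black bolt knob all the way back, away from the hatch, so that the hatch springs ajar. Then let the catch spring up again to lock the bolt open, and take the hand clear. Nothing is to be picked up or moved aside: leave the hatch just ajar, and the tools and materials around it where they are.

Things in the scene. Friction and masses are not known exactly. Their poses are not given: they have to be found in the camera images.
- extractor: Fixed blue-grey steel chest 340 (x) x 480 mm (y), flat top 180 mm up. Origin: centre of underside; z up; front (louvres, switch) faces its -x. A dark fan motor (172 mm across, 126 tall) stands on top at x 30, y 145 mm. The steel hatch covers x -15 to 155, y -220 to 30 mm. Before it the zinc bolt plate, 120 x 92 mm, centre x -85, y -100. The bolt lies along x at y -75; drawn back it moves to -x.
- bolt (a joint): The steel slide bolt, m: 0 = shot home over the hatch's strike; grows as it is drawn back along the extractor's -x to its stop at 0.030. Starts at 0 to 0.0015. Friction 2 to 6 N. With the catch up it is blocked after about 2.5 mm. Its nose leaves the hatch at about 0.020. Past 0.024 the catch can come up again and lock it open; before that the catch would ride under the bolt's dog.
- knob_top (a point): Centre of the top of the black upright knob fixed on the bolt: round, 18 mm in diameter at full width from 33 to 53 mm above the chest top, its top at 58 mm. Steel dog at its foot: 8 mm long, 30 mm wide, up to 27 mm above the chest top. With the bolt home it lies at x -77, y -75 mm in the extractor's frame. The bolt's guides, 45 mm ahead and behind (+-6 mm), are 23 mm high.
- catch (a joint): The spring safety catch, m: 0 = up (bolt blocked), grows as the red pad is pressed straight down, end stop at 0.010. Spring: 2.5 N to start it, 5 N at 0.005, 7.5 N at 0.010. The bolt is free from 0.005 down; it comes up by itself when let go, if nothing lies over its tooth.
- pad_top (a point): Centre of the top of the red thumb pad of the catch: flat level bar 85 mm long (x, alongside the bolt), 24 mm wide (y), 5 mm thick; top 42 mm above the chest top when up, 32 mm when fully down. It lies at x -72.5, y -127 mm in the extractor's frame: 52 mm to the -y side of the bolt's axis, 31 mm clear of the knob. Its steel tooth arm beneath reaches to the bolt, 23 mm high.
- hatch_edge (a point): Point on the upper front edge of the hatch, in line with the bolt. The hatch is a steel lid 170 (x) x 250 mm (y), hinged along its far side; shut, this point is about 5 mm above the chest top. Once the bolt's nose has left its strike, springs lift the hatch by themselves until this point is about 25 mm above the chest top, where it stays. The black bow handle on it is not needed.
- sanding_block: Loose cork sanding block 60 x 100 x 30 mm lying on the chest top left of the bolt. Origin: centre of its underside.
- wax_tin: Loose aluminium wax tin, 70 mm in diameter, 34 mm high, on the chest top near its front left corner. Origin: centre of its underside.
- rosette: Loose carved wooden rosette, 54 mm in diameter, 23 mm high, on the chest top right of the catch. Origin: centre of its underside.
- palm_sander: Loose teal palm sander, about 150 x 105 x 114 mm, on the table to the left. Origin: centre of its pad's underside.
- glue_bottle: Loose white glue bottle, 60 mm in diameter, 170 mm tall, on the table to the left. Origin: centre of its underside.
- mallet: Loose round carver's mallet standing on its head, 76 mm in diameter, 240 mm tall, on the table to the right. Origin: centre of its underside.
- chisel: Loose wood chisel about 255 mm long lying on the table to the right, blade along its +x. Origin: on the table under its middle.

How it is judged:
By the outcome, as a careful person would: the job done as asked, in the order asked, and still so for the second after the job is handed in, with the robot touching nothing.
It also fails if it takes over 37 s, if anything falls off the work surface, if the arm or the gripper's body presses on something with over 40 N, if the wrist force passes 120 N, or if a joint passes its speed limit or range.

ROBOT

A 6-joint arm with a two-finger parallel gripper is mounted at the origin on the work surface. World frame = base frame: x ahead of the robot, y to its left, z up, the work surface at z = 0. Lengths are in mm, angles in rad, forces in N, time in s.
With the tool pointing down it reaches from about 275 to 1000 mm from the base axis. Payload 8.4 kg.
Tool frame: the origin (TCP) lies midway between the tips of the shut fingers; the grasp point (between the pads) lies r.grasp_offset behind it (r.grasp_offset is the distance from the TCP to the grasp point, in mm); z points along the fingers, y is the direction in which the jaws open and shut (so a half turn about z gives the same grasp; the last joint's range is limited). The gripper opens to 85 mm and grips with 20 to 120 N. Pads are 22 mm wide; open, the fingers measure 114 mm over their backs; the gripper's body (76 mm by 85 mm) begins 54 mm behind the grasp point. The pads swing forward as they close: fully open they stand 13 mm farther back than shut.
Start: joints at [-1.182, 0.353, 1.633, -0, 1.155, -0.002], TCP at [238.079, -577.881, 231.281] pointing down, gripper open.
Joint ranges: [-2.63, 2.63], [-0.92, 2.1], [0.06, 2.66], [-1.3, 4.44], [0, 2.69], [-3.02, 3.02]. Speed limits (rad/s): [2.22, 2.22, 2.79, 3.14, 3.14, 3.14].

INTERFACE

Orientations are given as [roll, pitch, yaw] about the fixed x, y, z axes, in that order (R = Rz(yaw) Ry(pitch) Rx(roll)).
In Python, from rig import r gives the robot as it stands.
- The arm moves only by the tool jog_arm, never from a script. Its argument "series" is a list that holds one entry, the list of rows, each a list of 7 numbers: the shift along the tool's x, y, z in cm, then the turn, a rotation vector about the tool's x, y, z in degrees, then the finger opening in cm, from 0 to 8.54. A call has 1 to 5 rows; each row is the pose to reach, as a shift and turn from the pose commanded when the call began, along the tool's axes at that moment; what a row does not reach only later rows make up. A row lasts 1/8 s, in which the tool goes at most 62.5 mm and 10.7 degrees, less where a joint would pass 70% of its speed; a pose out of reach is approached as far as the arm can. A call with a gripper value outside its range is refused whole. The fingers move at their own pace and stop on an object; "newtons" is the grip in N (left out, the last holds). Time passes only in rows, so rows that repeat a pose let the fingers close. It gives the time, the measured TCP pose, the force and the opening at its end, in the units of the state.
- r.sense(): the state, without advancing time (a new reading comes with each control period).
- r.grab_frame(name): name is "side" or "top" or "wrist"; returns the picture (400x640x3 uint8, red, green, blue); there is no depth.
- r.calibration(name): a dict with "mtx" (3x3 intrinsics, pixels), "origin" and "attitude" of the camera in the world; the wrist camera has in their place "T_tool_cam" (4x4, takes a point from camera to tool coordinates, whose origin is the TCP and whose axes are the flange's). Camera axes: x right, y down, z forward; pixel columns grow to the right and rows downward; lengths in mm; the calibration is good to about 2 mm. A picture is of the moment at which its call begins: read the wrist's pose just before it. calibration takes no time and is no camera call.
- r.sign_off(): hands the job in, once; it reports no verdict.
The state is a dict: "clock": time; "qpos": joint angles; "qvel": joint speeds; "joint_efforts": joint torques, N m; "eef_pos": TCP position; "tcp_rot": TCP orientation; "contact_force": force on the tool from outside, world axes, zero at the start; "wrist_torque": the same for the moment, N m; "opening": opening from 0.0 (shut) to 1.0 (fully open).
Only numpy, scipy, OpenCV 4.12 (cv2) and the standard library are available. Lean on these libraries where they do the work, as an engineer would, in place of code of your own. Each camera call takes 0.05 s, during which the arm holds its last target.

## Working session

There is one attempt and no reset: what is moved stays moved. The work goes in short steps, Python scripts to look and compute and a tool call to move; the robot and the scene stay as the last step left them, time stands still between calls to the robot, and variables do not carry over. Pictures are saved under pics/ and viewed, and the job is handed in when it is done.

Besides the shell and the picture viewer there is one more tool, called after "Emit:" by a JSON object that holds its "api" and its "payload", one argument or row to a line. jog_arm: Moves the arm, as the interface text tells. Its arguments: {"type":"object","properties":{"series":{"type":"array","items":{"type":"array","items":{"type":"array","items":{"type":"number"}}}},"newtons":{"type":"number"}},"required":["series"]}

```bash
ls; mkdir -p pics; python3 - <<'E'
from rig import r
import cv2
s=r.sense(); print(s, r.grasp_offset)
for n in ("side","top","wrist"):
    c=r.calibration(n); print(n,c)
    cv2.imwrite(f"pics/{n}0.png",cv2.cvtColor(r.grab_frame(n),cv2.COLOR_RGB2BGR))
E
```

```text
pics
{'clock': 0.0, 'qpos': array([-1.18241166e+00,  3.53667035e-01,  1.63414831e+00, -2.60747016e-05,
        1.15515168e+00, -2.39239082e-03]), 'qvel': array([ 0.00025113, -0.00200185,  0.00099127,  0.00089299,  0.00173564,
       -0.00026721]), 'joint_efforts': array([-2.42853464e-03, -6.05253482e+01, -3.42067838e+01, -1.54900708e-04,
        9.49464535e-03,  9.46552490e-07]), 'eef_pos': array([ 237.88599626, -577.45029576,  230.54379977]), 'tcp_rot': array([-3.14021822e+00,  2.05520007e-05,  3.90787615e-01]), 'contact_force': array([ 0.18712632,  0.74734442, -0.1911109 ]), 'wrist_torque': array([0.06296053, 0.02330019, 0.00771104]), 'opening': 0.9986155169904862} 18.700000000000003
side {'mtx': array([[393.34379659,   0.        , 317.22936625],
       [  0.        , 393.34379659, 204.05662129],
       [  0.        ,   0.        ,   1.        ]]), 'origin': array([ 29.18230412, 933.30619645, 812.3079441 ]), 'attitude': array([-2.11533905,  0.00666303, -2.64534831])}
top {'mtx': array([[456.72352245,   0.        , 317.01192595],
       [  0.        , 456.72352245, 197.40210875],
       [  0.        ,   0.        ,   1.        ]]), 'origin': array([ 3.67044478e+02, -9.52083796e-01,  1.60577437e+03]), 'attitude': array([-3.04269062, -0.00823072, -1.58671949])}
wrist {'mtx': array([[319.05088075,   0.        , 313.49631643],
       [  0.        , 319.05088075, 202.9082641 ],
       [  0.        ,   0.        ,   1.        ]]), 'T_tool_cam': array([[ 3.17701062e-04, -9.54473654e-01, -2.98295059e-01,
         7.66799552e+01],
       [ 9.99999947e-01,  3.22569678e-04,  3.29096508e-05,
        -4.32214537e-01],
       [ 6.48095464e-05, -2.98295054e-01,  9.54473707e-01,
        -1.42422675e+02],
       [ 0.00000000e+00,  0.00000000e+00,  0.00000000e+00,
         1.00000000e+00]])}
```

View pics/side0.png

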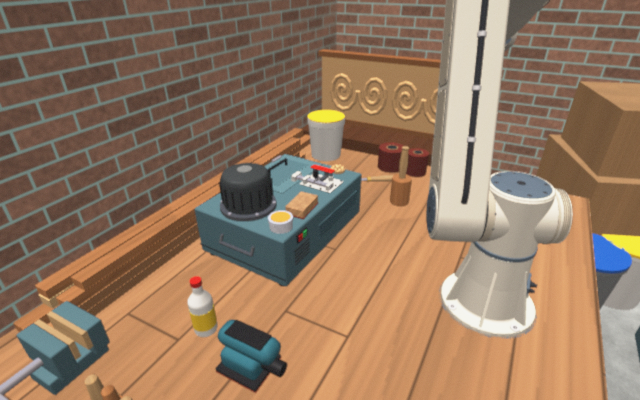

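View pics/top0.png

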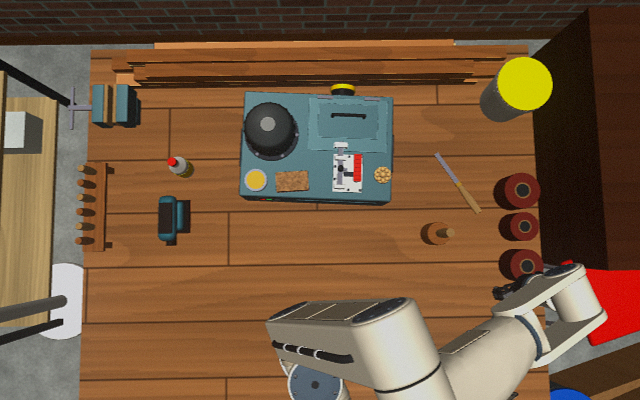

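View pics/wrist0.png

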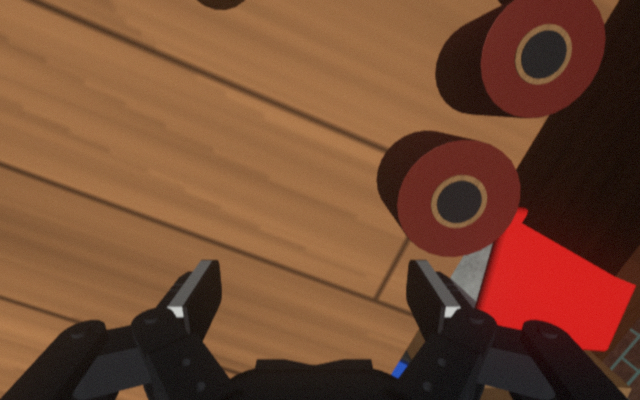

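The top view shows the chest at about (240–393, 92–204). The plate is near (347,172), the red pad near (357,168), and the knob near (341,168). I'll zoom in to measure.

```bash
cat > h.py <<'E'
import numpy as np, cv2
from scipy.spatial.transform import Rotation as Ro
from rig import r
def cam(n,s=None):
    c=r.calibration(n)
    if n!="wrist": return c["mtx"],Ro.from_euler("xyz",c["attitude"]).as_matrix(),np.array(c["origin"])
    Rt=Ro.from_euler("xyz",s["tcp_rot"]).as_matrix();T=c["T_tool_cam"]
    return c["mtx"],Rt@T[:3,:3],Rt@T[:3,3]+s["eef_pos"]
def unproj(C,uv,z):
    K,R,o=C; d=R@np.linalg.inv(K)@np.array([uv[0],uv[1],1.]); return o+d*(z-o[2])/d[2]
def proj(C,P):
    K,R,o=C; p=K@(R.T@(np.asarray(P,float)-o)); return p[:2]/p[2]
E
python3 - <<'E'
from h import *
im=cv2.imread("pics/top0.png"); C=cam("top")
cv2.imwrite("pics/topz.png",cv2.resize(im[80:215,230:400],None,fx=4.4,fy=4.4,interpolation=cv2.INTER_CUBIC))
im=cv2.imread("pics/side0.png")
cv2.imwrite("pics/sidez.png",cv2.resize(im[130:280,190:370],None,fx=4,fy=4,interpolation=cv2.INTER_CUBIC))
for uv in [(245,92),(393,97),(391,203),(240,200)]: print(unproj(C,uv,180).round(0))
E
```

```text
[851. 211. 180.]
[ 829. -264.  180.]
[ 487. -247.  180.]
[504. 226. 180.]
```

View pics/topz.png

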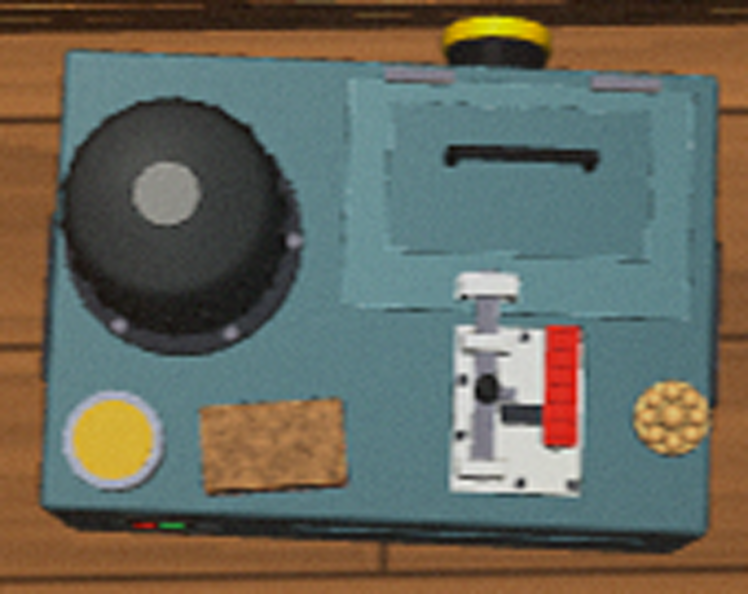

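View pics/sidez.png

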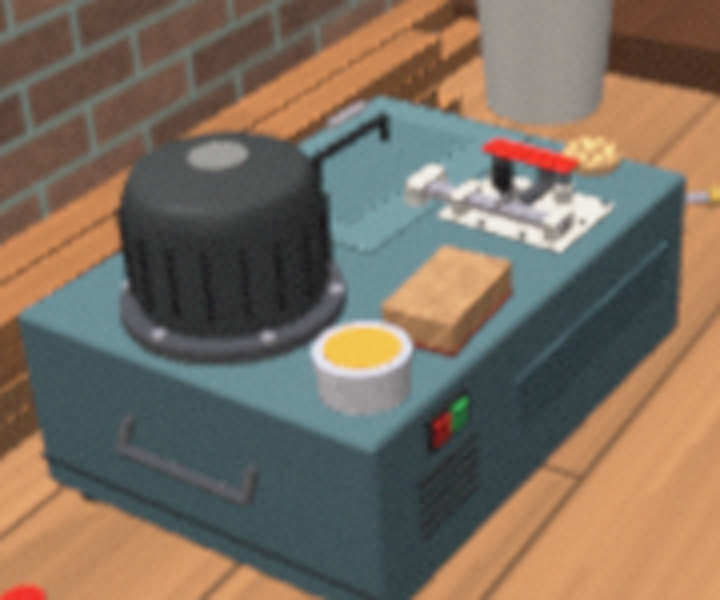

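The zoom shows the chest-top corners at (67,52), (717,75), (706,535) and (43,507), the red pad spanning (547,325)–(577,446), and the knob top at (487,388). Next I'll fit the chest pose.

```bash
python3 - <<'E'
from h import *
from scipy.optimize import least_squares
C=cam("top")
z=lambda p:(230-.4+p[0]/4.4,80-.4+p[1]/4.4)
L=[((67,52),(170,240,180)),((717,75),(170,-240,180)),((706,535),(-170,-240,180)),((43,507),(-170,240,180)),
((547,325),(-30,-115,222)),((580,327),(-30,-139,222)),((577,446),(-115,-139,222)),((544,444),(-115,-115,222)),((487,388),(-77,-75,238)),
((452,325),(-39,-54,182)),((450,491),(-131,-54,182)),((579,494),(-131,-146,182))]
def tf(p,P):
    c,s=np.cos(p[2]),np.sin(p[2]); return np.array([p[0]+c*P[0]-s*P[1],p[1]+s*P[0]+c*P[1],P[2]])
f=lambda p:np.concatenate([proj(C,tf(p,P))-z(u) for u,P in L])
S=least_squares(f,[667,-20,.0],loss="soft_l1")
print(S.x,f(S.x).reshape(-1,2).round(1).tolist())
for P in [(-77,-75,238),(-72.5,-127,222)]: print(tf(S.x,P))
w=r.sense();print(w["clock"])
print(unproj(C,z((487,388)),238),unproj(C,z((562,386)),222))
E
```

```text
[ 6.73939061e+02 -1.61097114e+01 -5.47810704e-02] [[-1.0, -1.1], [0.7, -0.2], [0.8, 0.6], [-1.5, 0.9], [-0.3, 0.2], [-0.0, 0.0], [-0.1, 0.4], [-0.5, 0.5], [0.1, -0.4], [0.8, 4.7], [0.2, -4.2], [0.2, -3.7]]
[592.9480441  -86.78117037 238.        ]
[ 594.59410251 -138.94955631  222.        ]
0.15
[591.69475204 -86.3159957  238.        ] [ 594.97071035 -139.64177737  222.        ]
```

```bash
cat >> h.py <<'E'
POSE=np.array([673.9,-16.1,-0.0548])
def ch(P):
    c,s=np.cos(POSE[2]),np.sin(POSE[2]); return np.array([POSE[0]+c*P[0]-s*P[1],POSE[1]+s*P[0]+c*P[1],P[2]+180])
def move(P,yaw=POSE[2],s=None):
    """shift cm & rotvec deg, in tool axes, from current measured pose to chest-frame P"""
    s=s or r.sense(); R=Ro.from_euler("xyz",s["tcp_rot"]); R2=Ro.from_euler("xyz",[np.pi,0,yaw])
    return (R.inv().apply(ch(P)-s["eef_pos"])/10).round(2),np.degrees((R.inv()*R2).as_rotvec()).round(1)
def where(s=None):
    s=s or r.sense(); d=s["eef_pos"]-[POSE[0],POSE[1],180]; return Ro.from_euler("z",-POSE[2]).apply(d).round(1),s["tcp_rot"].round(4),s["contact_force"].round(1),round(s["opening"],3),round(s["clock"],2)
E
python3 - <<'E'
from h import *
print(ch((-51,-101,110)),move((-51,-101,110)))
C=cam("top")
print("mallet",unproj(C,(447,232),240),unproj(C,(428,236),60))
E
```

```text
[ 617.44452815 -114.15498303  290.        ] (array([ 52.74, -28.39,  -5.89]), array([-0.1,  0. , 25.5]))
mallet [ 392.56908272 -401.29283933  240.        ] [ 383.46953881 -389.10219888   60.        ]
```

Emit:
{"api": "jog_arm", "payload": {
  "series": [
    [[2,-1,-6,0,0,4,4],[6,-3,-11,0,0,10,4],[11,-6,-11.5,0,0,18,4],[16.5,-9,-11.5,0,0,25.5,4],[22,-12,-11.5,0,0,25.5,4]]
  ]
}}

```text
clock: 0.78
eef_pos: [396.1, -382.1, 346.4]
tcp_rot: [3.141, -0.0, -0.057]
contact_force: [0.4, -0.5, 0.3]
opening: 0.469
```

```bash
python3 - <<'E'
from h import *
print(move((-51,-101,110)))
E
```

```text
(array([ 20.58, -28.  ,   5.64]), array([ 0. , -0. , -0.1]))
```

Emit:
{"api": "jog_arm", "payload": {
  "series": [
    [[4,-5,0,0,0,0,4],[8,-10.5,0,0,0,0,4],[12,-16,0,0,0,0,4],[16,-21.5,2,0,0,0,4],[20,-27,4.5,0,0,0,4]]
  ]
}}

```text
clock: 1.4
eef_pos: [592.8, -145.5, 311.1]
tcp_rot: [3.141, -0.001, -0.054]
contact_force: [0.7, -1.2, -0.3]
opening: 0.47
```

Emit:
{"api": "jog_arm", "payload": {
  "series": [
    [[0,0,0,0,0,0,4],[0,0,0,0,0,0,4]]
  ]
}}

```text
clock: 1.65
eef_pos: [591.2, -147.3, 310.8]
tcp_rot: [3.141, 0.001, -0.053]
contact_force: [-0.4, 0.0, 1.2]
opening: 0.468
```

```bash
python3 - <<'E'
from h import *
s=r.sense();print(where(s),move((-51,-101,110)),s["eef_pos"])
im=cv2.cvtColor(r.grab_frame("wrist"),cv2.COLOR_RGB2BGR); C=cam("wrist",s)
cv2.imwrite("pics/w1.png",im)
for P in [(-77,-75,58),(-30,-115,42),(-30,-139,42),(-115,-139,42),(-115,-115,42)]: print(P,proj(C,ch(P)).round(0))
im=cv2.cvtColor(r.grab_frame("side"),cv2.COLOR_RGB2BGR)
cv2.imwrite("pics/s1.png",cv2.resize(im[100:250,220:400],None,fx=4,fy=4,interpolation=cv2.INTER_CUBIC))
E
```

```text
(array([ -75.4, -135.5,  130.8]), array([ 3.1413e+00,  9.0000e-04, -5.3400e-02]), array([-0.4,  0. ,  1.2]), 0.468, 1.65) (array([ 2.44, -3.45,  2.08]), array([0. , 0.1, 0.1])) [ 591.2300325  -147.29957452  310.83391735]
(-77, -75, 58) [230. 217.]
(-30, -115, 42) [286. 148.]
(-30, -139, 42) [319. 148.]
(-115, -139, 42) [318. 255.]
(-115, -115, 42) [288. 255.]
```

View pics/w1.png

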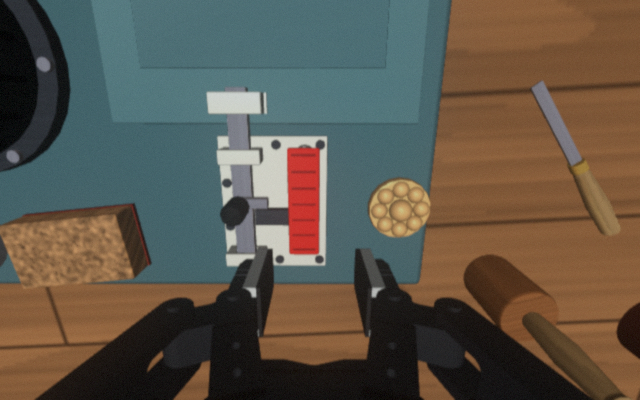

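View pics/s1.png

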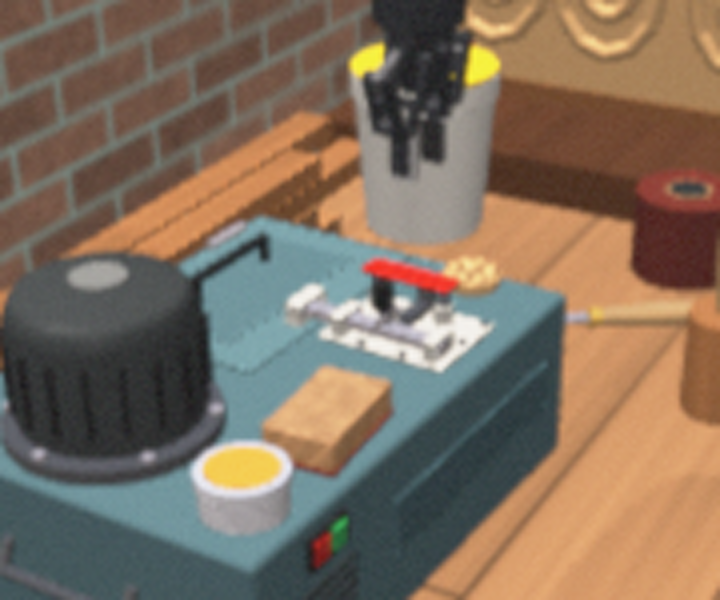

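The wrist view agrees with the fit. The pad corners are at (288,148)–(319,254) and the knob top is at about (232,213), both within about 4 px of prediction. The fingertips are at about (247–274, 250) and (355–384, 250). Next I'll check the fingertip geometry at this opening.

```bash
python3 - <<'E'
from h import *
c=r.calibration("wrist");T=np.linalg.inv(c["T_tool_cam"]);
for P in [(x,y,z) for z in(0,-5) for y in(-20,-27,-34) for x in (11,-11)]:
    p=c["mtx"]@(T@np.array([*P,1]))[:3]; print(P,(p[:2]/p[2]).round(0))
im=cv2.imread("pics/w1.png"); cv2.imwrite("pics/w1z.png",cv2.resize(im[230:370,180:440],None,fx=3,fy=3,interpolation=cv2.INTER_CUBIC))
E
```

```text
(11, -20, 0) [274. 244.]
(-11, -20, 0) [275. 284.]
(11, -27, 0) [259. 244.]
(-11, -27, 0) [261. 284.]
(11, -34, 0) [245. 244.]
(-11, -34, 0) [248. 284.]
(11, -20, -5) [272. 248.]
(-11, -20, -5) [274. 289.]
(11, -27, -5) [258. 248.]
(-11, -27, -5) [260. 289.]
(11, -34, -5) [243. 248.]
(-11, -34, -5) [246. 289.]
```

View pics/w1z.png

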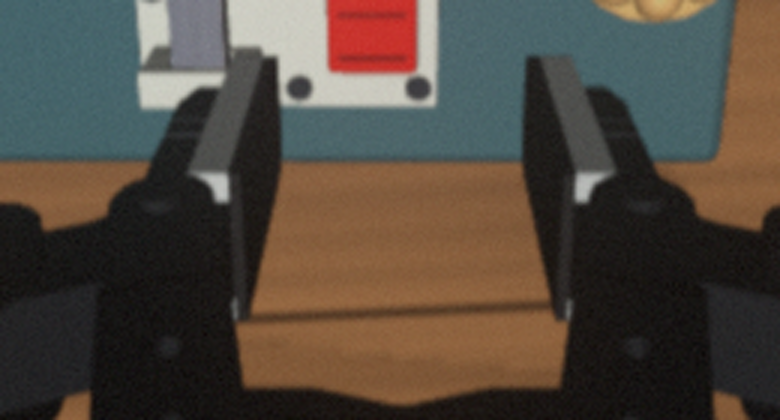

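Emit:
{"api": "jog_arm", "payload": {
  "series": [
    [[1.2,-1.7,2,0,0,0,4.5],[2.4,-3.4,4,0,0,0,4.5],[2.4,-3.4,5.5,0,0,0,4.5],[2.4,-3.4,5.5,0,0,0,4.5]]
  ]
}}

```text
clock: 2.25
eef_pos: [616.3, -114.1, 253.8]
tcp_rot: [-3.141, 0.004, -0.054]
contact_force: [-0.3, 0.3, 0.6]
opening: 0.528
```

```bash
python3 - <<'E'
from h import *
s=r.sense();print(where(s),move((-51,-101,38),s=s))
im=cv2.cvtColor(r.grab_frame("wrist"),cv2.COLOR_RGB2BGR); C=cam("wrist",s)
for P in [(-77,-75,58),(-30,-115,42),(-30,-139,42),(-115,-139,42),(-115,-115,42)]: print(P,proj(C,ch(P)).round(0))
cv2.imwrite("pics/w2.png",im)
im=cv2.cvtColor(r.grab_frame("side"),cv2.COLOR_RGB2BGR)
cv2.imwrite("pics/s2.png",cv2.resize(im[120:220,260:380],None,fx=6,fy=6,interpolation=cv2.INTER_CUBIC))
E
```

```text
(array([ -52.1, -101.1,   73.8]), array([-3.1413,  0.0038, -0.0536]), array([-0.3,  0.3,  0.6]), 0.528, 2.25) (array([ 0.13, -0.  ,  3.58]), array([-0. ,  0.2,  0.1]))
(-77, -75, 58) [269. 290.]
(-30, -115, 42) [339. 203.]
(-30, -139, 42) [381. 203.]
(-115, -139, 42) [372. 327.]
(-115, -115, 42) [336. 327.]
```

View pics/w2.png

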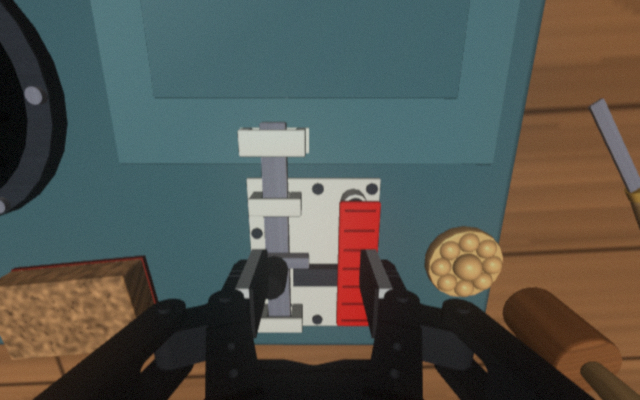

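View pics/s2.png

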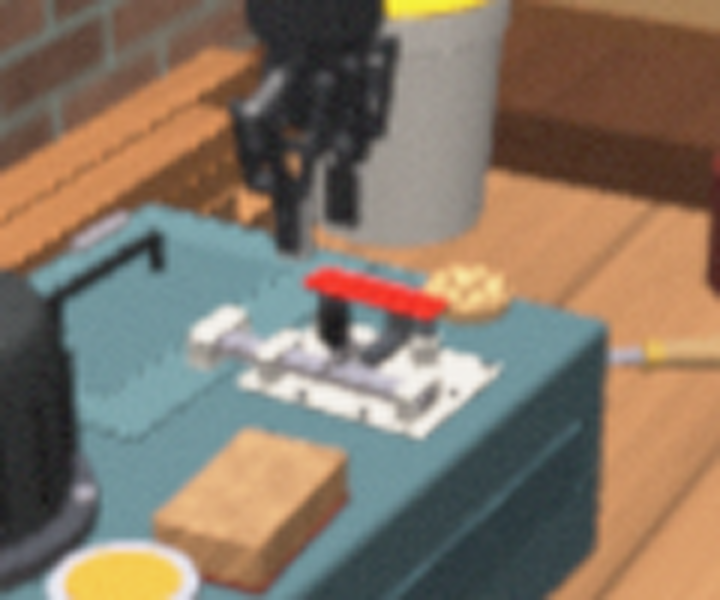

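The wrist view matches the prediction again: pad corner at (341,203), predicted (339,203). The left finger is just ahead of the knob and the right finger is over the pad. Descending.

Emit:
{"api": "jog_arm", "payload": {
  "series": [
    [[0.3,0,1.5,0,0,0,4.5],[0.3,0,2.4,0,0,0,4.5],[0.3,0,2.4,0,0,0,4.5]]
  ]
}}

```text
clock: 2.72
eef_pos: [619.6, -114.8, 230.9]
tcp_rot: [-3.141, 0.002, -0.054]
contact_force: [-0.2, 0.6, 1.2]
opening: 0.526
```

Emit:
{"api": "jog_arm", "payload": {
  "series": [
    [[0,0,0.3,0,0,0,4.5],[0,0,0.3,0,0,0,4.5]]
  ]
}}

```text
clock: 2.98
eef_pos: [620.3, -114.8, 229.1]
tcp_rot: [3.142, -0.0, -0.054]
contact_force: [-0.8, -0.1, -0.8]
opening: 0.531
```

Emit:
{"api": "jog_arm", "payload": {
  "series": [
    [[0,0,0.4,0,0,0,4.5],[0,0,0.8,0,0,0,4.5],[0,0,0.8,0,0,0,4.5]]
  ]
}}

```text
clock: 3.35
eef_pos: [620.0, -114.7, 220.5]
tcp_rot: [-3.141, 0.001, -0.054]
contact_force: [0.3, -0.0, -0.4]
opening: 0.525
```

Emit:
{"api": "jog_arm", "payload": {
  "series": [
    [[0,0,0.3,0,0,0,4.5],[0,0,0.3,0,0,0,4.5]]
  ]
}}

```text
clock: 3.6
eef_pos: [620.5, -114.8, 218.2]
tcp_rot: [3.141, -0.0, -0.054]
contact_force: [-0.3, 0.3, 3.3]
opening: 0.525
```

Emit:
{"api": "jog_arm", "payload": {
  "series": [
    [[0,0,0.2,0,0,0,4.5],[0,0,0.2,0,0,0,4.5]]
  ]
}}

```text
clock: 3.85
eef_pos: [620.5, -114.8, 216.3]
tcp_rot: [3.141, -0.001, -0.054]
contact_force: [-0.1, 0.6, 3.9]
opening: 0.526
```

Emit:
{"api": "jog_arm", "payload": {
  "series": [
    [[0,0,0.25,0,0,0,4.5],[0,0,0.45,0,0,0,4.5],[0,0,0.45,0,0,0,4.5]]
  ]
}}

```text
clock: 4.22
eef_pos: [620.5, -114.9, 211.7]
tcp_rot: [3.141, -0.0, -0.054]
contact_force: [-0.2, 0.5, 5.8]
opening: 0.526
```

```bash
python3 - <<'E'
from h import *
s=r.sense();print(where(s))
im=cv2.cvtColor(r.grab_frame("wrist"),cv2.COLOR_RGB2BGR)
cv2.imwrite("pics/w3.png",im)
im=cv2.cvtColor(r.grab_frame("side"),cv2.COLOR_RGB2BGR)
cv2.imwrite("pics/s3.png",cv2.resize(im[120:220,260:380],None,fx=6,fy=6,interpolation=cv2.INTER_CUBIC))
E
```

```text
(array([ -47.9, -101.6,   31.7]), array([ 3.1414e+00, -5.0000e-04, -5.4300e-02]), array([-0.2,  0.5,  5.8]), 0.526, 4.22)
```

View pics/w3.png

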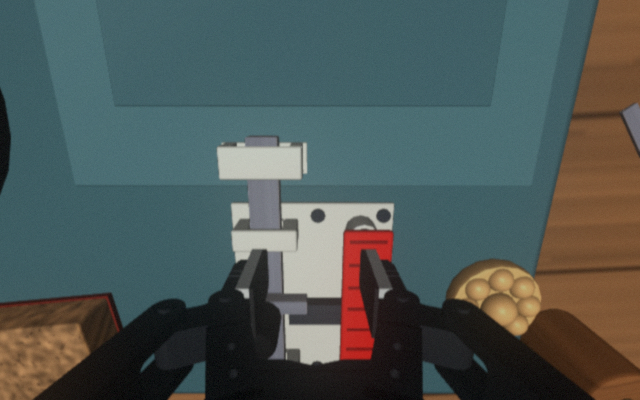

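View pics/s3.png

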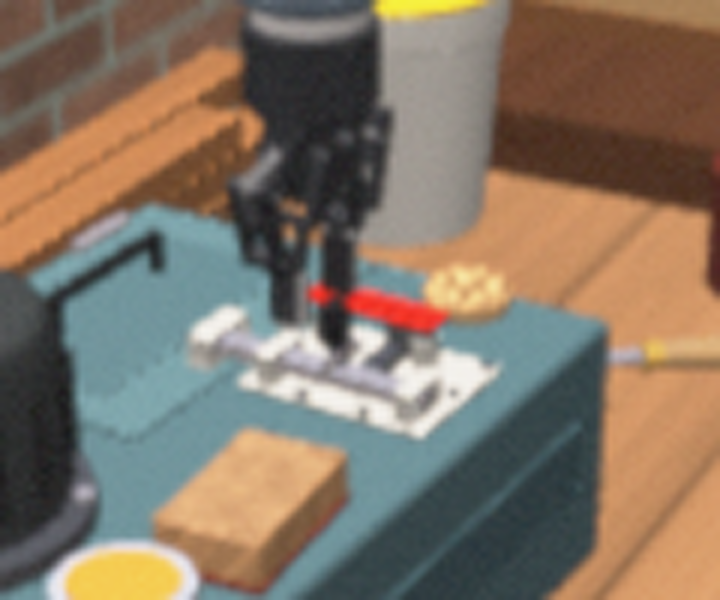

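The catch is down about 7 mm, judged from the 5.8 N force, and the left finger stands ahead of the knob. Now I'll push back along tool -x.

Emit:
{"api": "jog_arm", "payload": {
  "series": [
    [[-0.4,0,0,0,0,0,4.5],[-0.8,0,0,0,0,0,4.5],[-1.2,0,0,0,0,0,4.5],[-1.6,0,0,0,0,0,4.5]]
  ]
}}

```text
clock: 4.82
eef_pos: [607.1, -114.2, 212.6]
tcp_rot: [3.141, -0.007, -0.054]
contact_force: [8.2, 0.6, 2.9]
opening: 0.526
```

Emit:
{"api": "jog_arm", "payload": {
  "series": [
    [[-0.4,0,0,0,0,0,4.5],[-0.8,0,0,0,0,0,4.5],[-0.8,0,0,0,0,0,4.5]]
  ]
}}

```text
clock: 5.2
eef_pos: [598.7, -113.7, 212.5]
tcp_rot: [3.141, -0.006, -0.054]
contact_force: [6.1, -0.0, 4.2]
opening: 0.527
```

```bash
python3 - <<'E'
from h import *
s=r.sense();print(where(s))
im=cv2.cvtColor(r.grab_frame("wrist"),cv2.COLOR_RGB2BGR)
cv2.imwrite("pics/w4.png",im)
E
```

```text
(array([ -69.8, -101.6,   32.5]), array([ 3.1411, -0.0056, -0.0542]), array([ 6.1, -0. ,  4.2]), 0.527, 5.2)
```

View pics/w4.png

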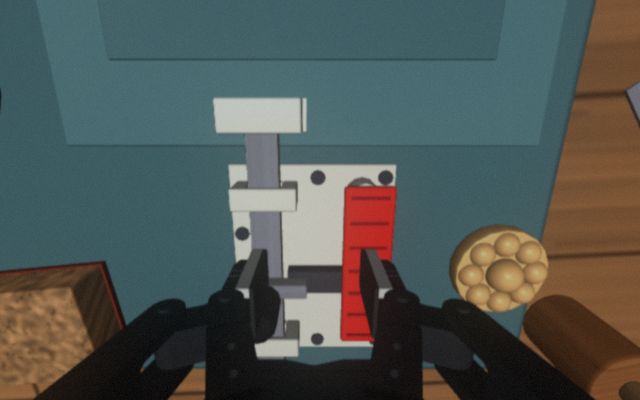

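Emit:
{"api": "jog_arm", "payload": {
  "series": [
    [[-0.3,0,0.1,0,0,0,4.5],[-0.7,0,0.1,0,0,0,4.5],[-1.1,0,0.1,0,0,0,4.5],[-1.4,0,0.1,0,0,0,4.5],[-1.4,0,0.1,0,0,0,4.5]]
  ]
}}

```text
clock: 5.88
eef_pos: [584.7, -113.0, 211.9]
tcp_rot: [3.141, -0.006, -0.054]
contact_force: [4.7, -0.2, 5.8]
opening: 0.527
```

Emit:
{"api": "jog_arm", "payload": {
  "series": [
    [[-0.2,0,0,0,0,0,4.5],[-0.3,0,0,0,0,0,4.5],[-0.3,0,0,0,0,0,4.5]]
  ]
}}

```text
clock: 6.25
eef_pos: [582.0, -112.8, 212.0]
tcp_rot: [3.141, -0.006, -0.054]
contact_force: [6.7, -0.5, 6.3]
opening: 0.528
```

```bash
python3 - <<'E'
from h import *
s=r.sense();print(where(s))
im=cv2.cvtColor(r.grab_frame("wrist"),cv2.COLOR_RGB2BGR)
cv2.imwrite("pics/w5.png",im)
E
```

```text
(array([ -86.4, -101.6,   32. ]), array([ 3.1411, -0.0062, -0.0541]), array([ 6.7, -0.5,  6.3]), 0.528, 6.25)
```

View pics/w5.png

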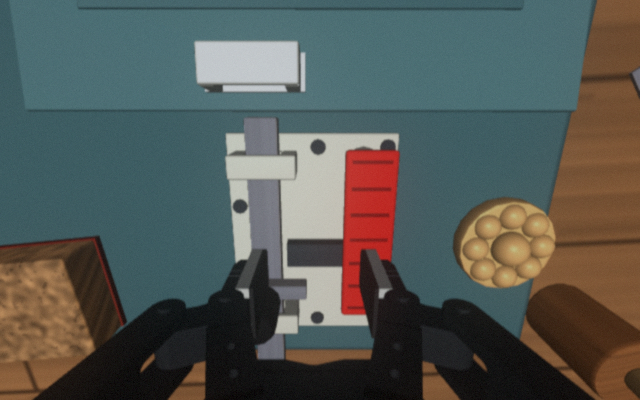

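The bolt nose, at row 118, is clear and the hatch has sprung up. I'll keep pushing gently until I feel the stop.

Emit:
{"api": "jog_arm", "payload": {
  "series": [
    [[-0.2,0,0,0,0,0,4.5],[-0.2,0,0,0,0,0,4.5]]
  ]
}}

```text
clock: 6.55
eef_pos: [581.3, -112.8, 212.1]
tcp_rot: [3.141, -0.009, -0.055]
contact_force: [11.2, -0.2, 3.9]
opening: 0.527
```

Emit:
{"api": "jog_arm", "payload": {
  "series": [
    [[-0.2,0,0,0,0,0,4.5],[-0.2,0,0,0,0,0,4.5]]
  ]
}}

```text
clock: 6.8
eef_pos: [581.2, -112.8, 212.3]
tcp_rot: [3.141, -0.013, -0.055]
contact_force: [18.0, 0.7, -1.6]
opening: 0.526
```

It's at the stop: no more travel and the force has risen to 18 N. I'll ease off the knob slightly, still holding the catch, then lift.

Emit:
{"api": "jog_arm", "payload": {
  "series": [
    [[0.4,0,0,0,0,0,4.5],[0.7,0,0,0,0,0,4.5],[0.7,0,0,0,0,0,4.5]]
  ]
}}

```text
clock: 7.18
eef_pos: [582.0, -112.8, 210.5]
tcp_rot: [3.141, 0.001, -0.054]
contact_force: [-2.7, 0.3, 6.9]
opening: 0.525
```

```bash
python3 - <<'E'
from h import *
s=r.sense();print(where(s))
im=cv2.cvtColor(r.grab_frame("wrist"),cv2.COLOR_RGB2BGR)
cv2.imwrite("pics/w6.png",im)
E
```

```text
(array([ -86.4, -101.6,   30.5]), array([ 3.1415e+00,  1.0000e-03, -5.4300e-02]), array([-2.7,  0.3,  6.9]), 0.525, 7.17)
```

View pics/w6.png

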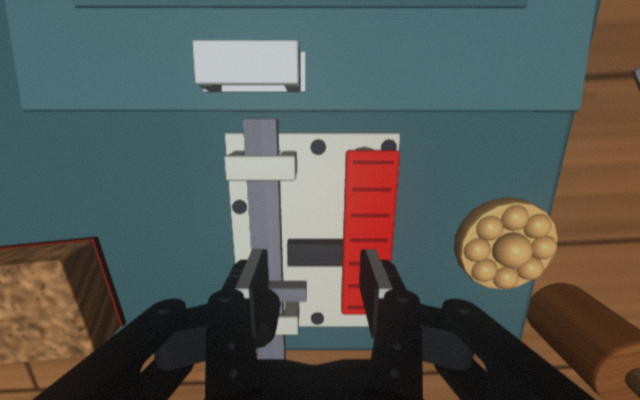

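Emit:
{"api": "jog_arm", "payload": {
  "series": [
    [[0.2,0,0,0,0,0,4.5],[0.2,0,-0.6,0,0,0,4.5],[0.2,0,-1.4,0,0,0,4.5],[0.2,0,-3.5,0,0,0,4.5],[0.2,0,-7,0,0,0,4.5]]
  ]
}}

```text
clock: 7.85
eef_pos: [583.8, -112.6, 280.1]
tcp_rot: [-3.141, 0.002, -0.054]
contact_force: [0.0, 0.0, 0.2]
opening: 0.529
```

Emit:
{"api": "jog_arm", "payload": {
  "series": [
    [[0,0,-4,0,0,0,4.5],[-3,0,-8,0,0,0,4.5],[-7,2,-10,0,0,0,4.5],[-11,4,-11,0,0,0,4.5],[-11,4,-11,0,0,0,4.5]]
  ]
}}

```text
clock: 8.48
eef_pos: [470.8, -147.6, 392.0]
tcp_rot: [3.141, -0.002, -0.056]
contact_force: [0.7, -0.1, -0.3]
opening: 0.531
```

```bash
python3 - <<'E'
from h import *
s=r.sense();print(where(s))
im=cv2.cvtColor(r.grab_frame("wrist"),cv2.COLOR_RGB2BGR); C=cam("wrist",s)
for P in [(-107,-75,58),(-30,-115,42),(-30,-139,42),(-115,-139,42),(-115,-115,42),(-115,-139,32)]: print(P,proj(C,ch(P)).round(0))
cv2.imwrite("pics/w7.png",im)
im=cv2.cvtColor(r.grab_frame("side"),cv2.COLOR_RGB2BGR)
cv2.imwrite("pics/s7.png",cv2.resize(im[100:240,220:400],None,fx=4,fy=4,interpolation=cv2.INTER_CUBIC))
E
```

```text
(array([-195.6, -142.4,  212. ]), array([ 3.1408e+00, -2.3000e-03, -5.5900e-02]), array([ 0.7, -0.1, -0.3]), 0.531, 8.47)
(-107, -75, 58) [237.  89.]
(-30, -115, 42) [282.  -6.]
(-30, -139, 42) [310.  -6.]
(-115, -139, 42) [310.  99.]
(-115, -115, 42) [284.  99.]
(-115, -139, 32) [310.  99.]
```

View pics/w7.png

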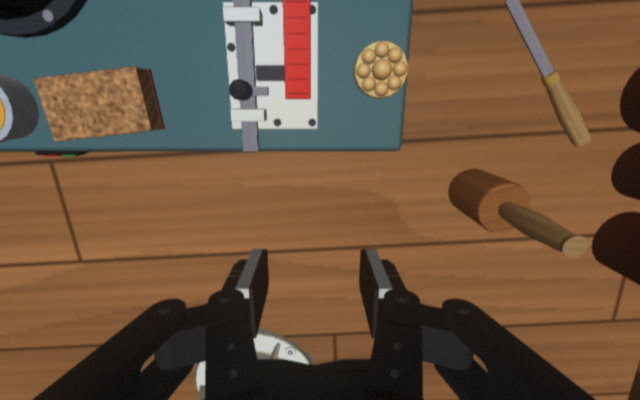

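View pics/s7.png

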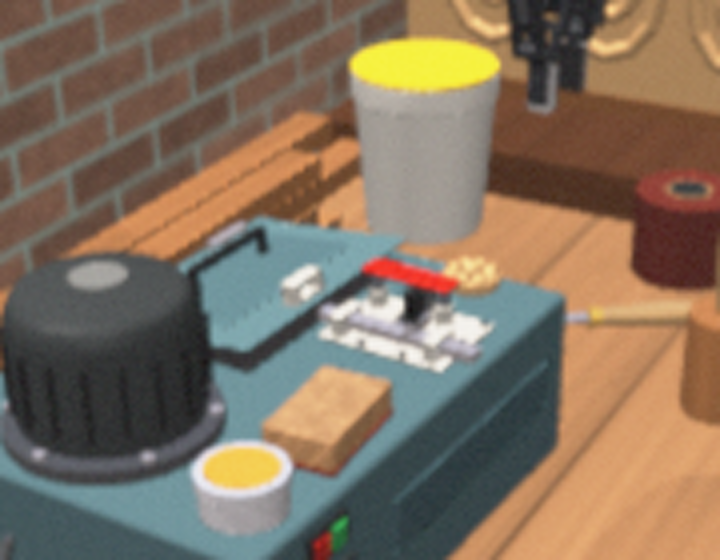

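The pad is back at its starting pixels in the side view, (365,265)–(457,285). The knob top is at (240,90), against (237,89) predicted for the bolt fully back. The hatch is ajar and the hand is clear.

```bash
python3 -c "
from rig import r
print(r.sense()['contact_force'],r.sign_off())"
```

```text
the job is handed in; nothing more can be done
[-0.0404421   0.26462246  0.62427278] None
```

The hatch is unbolted and ajar, with the bolt back against its stop and the catch up again. I handed the job in at about 8.6 s of the 37 s allowed.

- **Catch:** I pressed it down about 7 mm with the right fingertip, at about 6 N. It was held at or below about 6.5 mm by finger height throughout the bolt's travel. While I pushed against the stop, the net vertical force briefly read -1.6 N, but the finger height did not change.
- **Bolt:** The left fingertip pushed the knob back until travel stopped. The force rose to 18 N there, and the hatch had already sprung up. I then eased off the knob with the catch still held, and lifted away.
- **Last pictures:** The knob top was within 3 px of where a bolt drawn back 30 mm should put it. The pad was back at its starting height in the side view, and the hatch was ajar.
- **Surroundings:** The sanding block, wax tin and rosette looked unmoved in the last pictures. I did not check the palm sander or glue bottle again, but the arm never went near them. The arm passed about 100 mm above the mallet. The mallet and chisel still stood in place in the last wrist picture.
- **Contact:** The hand was clear, with the force reading about zero. No check failed.

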